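# Put three press tools back in their own blocks

## Task

The three press tools are standing in each other's brass blocks. Put the tube in the round block, the square-headed tool in the square block and the bar-headed tool in the oblong block, each upright and slid down until the collar that marks its depth rests on the block; park one tool in the empty cross-shaped block on the way, in the same manner, let go of it there, and leave that block empty at the end. Leave the kidney-shaped stack, the small gear and the loose steel ring where they lie.

Things in the scene. Friction and masses are not known exactly. Their poses are not given: they have to be found in the camera images.
- tube_tool_grip (a point): Steel press tool, 0.25 to 0.7 kg. Grip: open round tube, 30 mm outside, 55 mm tall. Below it a collar, a disc 48 mm across and 6 mm thick, marks the depth; below that a bevelled round shank, 24 mm thick, 36 mm long. The point is the grip's centre: 33.5 mm above the collar's underside, 69.5 mm above the foot, 27.5 mm below the top. z is up. Starts home in the square block.
- square_tool_grip (a point): Steel press tool, 0.25 to 0.7 kg. Grip: square head, 34 x 34 mm, 55 mm tall. Below it a collar, a disc 48 mm across and 6 mm thick, marks the depth; below that a bevelled round shank, 24 mm thick, 36 mm long. The point is the grip's centre: 33.5 mm above the collar's underside, 69.5 mm above the foot, 27.5 mm below the top. z is up, x and y square to the flats. Starts home in the oblong block.
- bar_tool_grip (a point): Steel press tool, 0.25 to 0.7 kg. Grip: upright flat bar, 64 mm long, 18 mm thick, 55 mm tall. Below it a collar, a disc 48 mm across and 6 mm thick, marks the depth; below that a bevelled round shank, 24 mm thick, 36 mm long. The point is the grip's centre: 33.5 mm above the collar's underside, 69.5 mm above the foot, 27.5 mm below the top. z is up, x along the bar, y across its thickness. Starts home in the round block.
- round_block_bore (a point): Mouth of the bore, in the middle of the top face of the round brass block, 88 mm in diameter, 46 mm high, fixed to the bench. The bore is 32 mm in diameter and goes right through; any of the tools fits it loosely, and sinks until its collar rests on the top face. z is up. The tube tool belongs here.
- square_block_bore (a point): Mouth of the bore, in the middle of the top face of the square brass block, 80 x 80 mm, 46 mm high, fixed to the bench. The bore is 32 mm in diameter and goes right through; any of the tools fits it loosely, and sinks until its collar rests on the top face. z is up, x and y are square to its sides. The square-headed tool belongs here.
- oblong_block_bore (a point): Mouth of the bore, in the middle of the top face of the oblong brass block, 70 mm (its x) by 120 mm (its y), 46 mm high, fixed to the bench. The bore is 32 mm in diameter and goes right through; any of the tools fits it loosely, and sinks until its collar rests on the top face. z is up. The bar-headed tool belongs here.
- cross_block_bore (a point): Mouth of the bore, in the middle of the top face of the cross-shaped brass block, a plus sign of 126 mm span with arms 50 mm wide, 46 mm high, fixed to the bench. The bore is 32 mm in diameter and goes right through; any of the tools fits it loosely, and sinks until its collar rests on the top face. z is up, x and y run along the arms. It is the spare place: empty at the start, and empty again at the end.
- kidney_stack: Bystander: a stack of grey kidney-shaped metal slugs (one piece, loose), about 45 x 100 mm, 25 mm high; origin at its underside. Leave it where it is.
- gear: Bystander: a small dark toothed wheel lying flat (loose), 84 mm across, 20 mm high; origin at its underside. Leave it where it is.
- washers: Bystander: a dark thick steel ring lying flat (loose), 56 mm across, 22 mm high; origin at its underside. Leave it where it is.
Not all that is in view belongs to the job. What is shaped like the part that bears square_tool_grip but pink or turquoise is not meant. What is shaped like the part that bears square_block_bore but blue is not meant.

How it is judged:
By the outcome, as a careful person would: the job done as asked, in the order asked, and still so for the second after the job is handed in, with the robot touching nothing.
It also fails if it takes over 112 s, if anything falls off the work surface, if the arm or the gripper's body presses on something with over 40 N, if the wrist force passes 120 N, or if a joint passes its speed limit or range.

## Robot

A 6-joint arm with a two-finger parallel gripper is mounted at the origin on the work surface. World frame = base frame: x ahead of the robot, y to its left, z up, the work surface at z = 0. Lengths are in mm, angles in degrees, forces in N, time in s.
With the tool pointing down it reaches from about 300 to 850 mm from the base axis. Payload 4.2 kg.
Tool frame: the origin (TCP) lies midway between the tips of the shut fingers; the grasp point (between the pads) lies 19 mm behind it (env.grasp_offset is the distance from the TCP to the grasp point, in mm); z points along the fingers, y is the line along which they close (so a half turn about z gives the same grasp; the last joint's range is limited). The gripper opens to 91 mm and grips with 3 to 60 N. Pads are 32 mm wide; open, the fingers measure 118 mm over their backs; the gripper's body (76 mm by 178 mm) begins 60 mm behind the grasp point.
Start: joints at [67.552, 18.312, 89.639, -0, 72.044, -1.146], TCP at [208.897, 535.729, 213.976] pointing down, gripper open.
Joint ranges: [-177.97, 177.97], [-48.28, 115.42], [12.27, 149.76], [-77.06, 257.06], [2.81, 150.46], [-146.56, 146.56]. Speed limits (degrees/s): [147.25, 147.25, 180, 180, 180, 180].

## Interface

Orientations are given as [roll, pitch, yaw] about the fixed x, y, z axes, in that order (R = Rz(yaw) Ry(pitch) Rx(roll)).
In Python, from workcell import env, optics gives the robot as it stands. The module is installed in compiled form; this text tells all that it offers.
- The arm moves only by the tool send_rows, never from a script. Its argument "targets" is a list that holds one entry, the list of rows, each a list of 7 numbers: the turn, a rotation vector about the world's x, y, z scaled (see below), then the shift along the world's x, y, z scaled (see below), then the closure, from -1 (fully open) to 1 (shut). In form: [[[rx, ry, rz, x, y, z, gripper], ...]]. A call has 1 to 12 rows; each row shifts and turns the commanded pose from where the row before left it; what a row does not reach is not made up. The controller multiplies each number of a shift by 0.2 m and each number of a turn by pi/2 rad. A row lasts 1/10 s, in which the tool goes at most 50 mm and 8.59 degrees, less where a joint would pass 70% of its speed; a pose out of reach is approached as far as the arm can. A call with a number of a shift or a turn outside -1 to 1 is refused whole. A call with a gripper value outside its range is refused whole. The fingers move at their own pace and stop on an object; "grip_force" is the grip in N (left out, the last holds). Time passes only in rows, so rows that do not move let the fingers close. It gives the time, the measured TCP pose, the force, the opening and the grip force at its end, in the units of the state.
- env.state(): the state, without advancing time (a new reading comes with each control period).
- optics.grab_frame(name): name is "scene" or "top"; returns (picture, depth): 384x512x3 uint8, red, green, blue; 384x512 float32, mm along the optical axis (not along the pixel's ray), 0 where there is no reading.
- optics.camera_info(name): a dict with "camera_matrix" (3x3 intrinsics, pixels), "k1" (the pictures are not rectified: a ray, as slopes to the right and down, at radius r is drawn at 1 + k1 r^2 times it, then the intrinsics apply), "R" (3x3) and "t" (3): a world point X has camera coordinates R X + t. Camera axes: x right, y down, z forward; pixel columns grow to the right and rows downward; lengths in mm; the calibration is good to about 2 mm. A picture is of the moment at which its call begins. camera_info takes no time and is no camera call.
- env.job_done(): hands the job in; it is judged then, once.
Trained networks look in the newest picture that a camera, given by its name, has taken for a name from the list of things; names that differ only in an ending like _2 or _b are one class to them, and where a whole thing is asked for, a point or a joint stands for the part that bears it (a point fixed in the world has none). Each returns a list of dicts, best first, with "conf" (0 to 1); they miss things now and then, are a little off and sometimes report something else, mostly with a low value. They report only what shows in the picture. A call takes as long as a camera call. They do not tell look-alikes from the thing itself.
- optics.silhouettes(camera, name): "mask" (384x512 bool, what is visible of it) and "at" ([column, row] in pixels, amid what is visible of it).
- optics.place_of(camera, name): "at" ([column, row] in pixels: a listed point, or the origin of a listed thing).
The state is a dict: "time_s": time; "qpos": joint angles; "qvel": joint speeds; "effort": joint torques, N m; "ee_pos": TCP position; "ee_rot": TCP orientation; "force": force on the tool from outside, world axes, zero at the start; "torque": the same for the moment, N m; "gripper_width": finger opening in mm; "gripper_force": force on a finger pad.
Only numpy, scipy, OpenCV 4.12 (cv2) and the standard library are available. Lean on these libraries where they do the work, as an engineer would, in place of code of your own. Each camera call takes 0.05 s, during which the arm holds its last target. There are 200 camera calls.

## Working session

There is one attempt and no reset: what is moved stays moved. The work goes in short steps, Python scripts to look and compute and a tool call to move; the robot and the scene stay as the last step left them, time stands still between calls to the robot, and variables do not carry over. Pictures are saved under pics/ and viewed, at most 14 in all, crops included, and the job is handed in when it is done.

Besides the shell and the picture viewer there is one more tool, called after ">>>" by a JSON object that holds its "api" and its "payload". send_rows: Moves the arm, as the interface text tells. Its arguments: {"type":"object","properties":{"targets":{"type":"array"},"grip_force":{"type":"number"}},"required":["targets"]}

```bash
mkdir -p pics; cat > h.py <<'E'
import numpy as np, cv2
from workcell import env, optics
def ray(cam,px):
    c=optics.camera_info(cam);K=np.array(c["camera_matrix"],float);R=np.array(c["R"]);t=np.array(c["t"])
    d=(np.array(px,float)-K[:2,2])/[K[0,0],K[1,1]];u=d.copy()
    for _ in range(20):u=d/(1+c["k1"]*(u@u))
    return R,t,np.r_[u,1]
def at_z(cam,px,z):
    R,t,u=ray(cam,px);o=-R.T@t;d=R.T@u
    return o+d*(z-o[2])/d[2]
def at_d(cam,px,dep):
    R,t,u=ray(cam,px);return R.T@(u*dep-t)
def cloud(cam,dep,mask):
    c=optics.camera_info(cam);K=np.array(c["camera_matrix"],float);R=np.array(c["R"]);t=np.array(c["t"])
    v,u=np.nonzero(mask&(dep>0))
    d=np.c_[(u-K[0,2])/K[0,0],(v-K[1,2])/K[1,1]];w=d.copy()
    for _ in range(20):w=d/(1+c["k1"]*(w**2).sum(1,keepdims=True))
    return (np.c_[w,np.ones(len(w))]*dep[v,u][:,None]-t)@R
E
python3 - <<'E'
from h import *
P=[]
for cam in("scene","top"):
    p,d=optics.grab_frame(cam);cv2.imwrite(f"pics/{cam}0.png",p[:,:,::-1]);np.savez(f"{cam}0.npz",p=p,d=d)
    print(cam,-np.array(optics.camera_info(cam)["R"]).T@optics.camera_info(cam)["t"])
    for n,z in [("tube_tool_grip",79.5),("square_tool_grip",79.5),("bar_tool_grip",79.5),("round_block_bore",46),("square_block_bore",46),("oblong_block_bore",46),("cross_block_bore",46),("kidney_stack",0),("gear",0),("washers",0)]:
        for r in optics.place_of(cam,n):
            if r["conf"]>.2: print(n,round(r["conf"],2),np.round(r["at"]),np.round(at_z(cam,r["at"],z)))
E
```

```text
scene [1131.21695586 -286.85221386  754.9539183 ]
tube_tool_grip 0.95 [208. 206.] [530. -82.  80.]
square_tool_grip 0.82 [358. 158.] [573. 348.  80.]
square_tool_grip 0.63 [280. 147.] [428. 187.  80.]
bar_tool_grip 0.7 [286. 190.] [577. 110.  80.]
bar_tool_grip 0.41 [206. 213.] [549. -96.  80.]
round_block_bore 0.97 [292. 193.] [569. 136.  46.]
square_block_bore 0.91 [263. 241.] [665.  -8.  46.]
square_block_bore 0.86 [203. 172.] [376. -30.  46.]
oblong_block_bore 0.94 [323. 142.] [438. 337.  46.]
cross_block_bore 0.56 [109. 224.] [ 435. -312.   46.]
kidney_stack 0.92 [356. 224.] [709. 245.   0.]
gear 0.82 [172. 310.] [ 700. -254.    0.]
washers 0.73 [261. 150.] [324. 186.   0.]
washers 0.61 [206. 205.] [455. -61.   0.]
top [462.44036248  23.7430071  918.15353956]
tube_tool_grip 0.77 [304. 191.] [524. -86.  80.]
tube_tool_grip 0.32 [116. 228.] [454. 320.  80.]
square_tool_grip 0.64 [174. 240.] [425. 196.  80.]
square_tool_grip 0.63 [ 99. 173.] [572. 358.  80.]
square_tool_grip 0.57 [114. 229.] [452. 323.  80.]
bar_tool_grip 0.86 [208. 167.] [581. 121.  80.]
round_block_bore 0.94 [209. 171.] [578. 122.  46.]
square_block_bore 0.98 [283. 255.] [387. -39.  46.]
square_block_bore 0.71 [270. 127.] [674. -18.  46.]
cross_block_bore 0.61 [410. 228.] [ 440. -321.   46.]
kidney_stack 0.97 [158. 122.] [705. 249.   0.]
gear 0.9 [373. 120.] [ 698. -266.    0.]
washers 0.97 [187. 285.] [317. 181.   0.]
washers 0.47 [123. 226.] [456. 332.   0.]
```

View pics/top0.png

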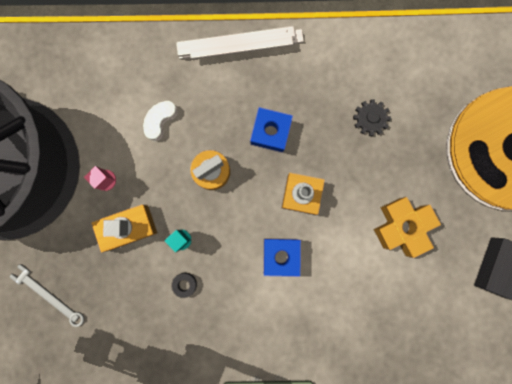

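View pics/scene0.png

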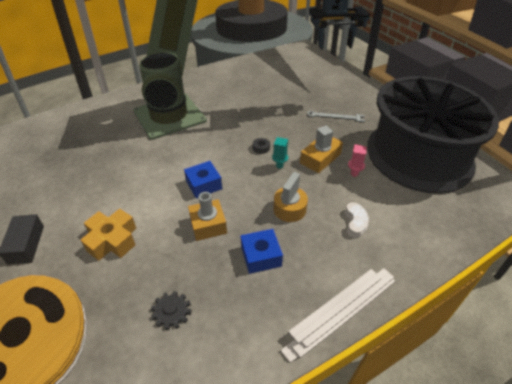

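The top view shows the brass blocks: round (209,169, holds the bar), square (304,194, holds the tube), oblong (123,228, holds the square head) and cross (409,228, empty). The blue blocks and the pink and turquoise heads are decoys, and the tall black drum at far left is an obstacle. Next I'll fit precise poses from depth and colour.

```bash
cat >> h.py <<'E'
def grid(pts,lo,hi,zr,s=1.0):
    m=(pts[:,2]>zr[0])&(pts[:,2]<zr[1])
    return pts[m]
def rect(xy):
    (c,(w,h),a)=cv2.minAreaRect(xy.astype(np.float32));return np.round(c,1),round(w,1),round(h,1),round(a,1)
def circ(xy):
    c,r=cv2.minEnclosingCircle(xy.astype(np.float32));return np.round(c,1),round(r,1)
E
python3 - <<'E'
from h import *
for cam in("top","scene"):
    z=np.load(cam+"0.npz");p,d=z["p"],z["d"]
    hsv=cv2.cvtColor(p,cv2.COLOR_RGB2HSV);H,S,V=[hsv[...,i].astype(int) for i in range(3)]
    org=(H>8)&(H<28)&(S>150)&(V>60)
    X=cloud(cam,d,d>0);I=np.full(d.shape,-1);I[d>0]=np.arange(len(X))
    W=np.full(d.shape+(3,),np.nan);W[d>0]=X
    for n,c in dict(bar=(578,122),tube=(527,-84),sq=(450,322),cross=(438,-318)).items():
        near=np.hypot(W[...,0]-c[0],W[...,1]-c[1])<75
        b=W[near&org&(abs(W[...,2]-46)<5)]
        t=W[near&(W[...,2]>95)&(W[...,2]<115)&(np.hypot(W[...,0]-c[0],W[...,1]-c[1])<50)]
        print(cam,n,"block",len(b),"z",np.median(b[:,2]).round(1),rect(b[:,:2]),circ(b[:,:2]))
        if len(t):print("   tool",len(t),"z",np.median(t[:,2]).round(1),rect(t[:,:2]),circ(t[:,:2]))
    m=(W[...,2]>115);Q=W[m]
    print("high",[(int(x),int(y),int(zz)) for x,y,zz in Q[::max(1,len(Q)//12)]])
    if cam=="top":
        q=W[m&(W[...,1]>300)];print(q.min(0),q.max(0))
        for n,c in dict(pink=(570,358),turq=(425,196)).items():
            k=W[(np.hypot(W[...,0]-c[0],W[...,1]-c[1])<40)&(W[...,2]>30)];print(n,k.min(0),k.max(0))
E
```

```text
top bar block 579 z 47.0 (array([581.9, 121.1]), 86.4, 82.6, 89.6) (array([581.9, 121.1]), 43.6)
   tool 287 z 107.9 (array([581.4, 119.9]), 18.3, 63.7, 31.6) (array([581.1, 119.4]), 32.7)
top tube block 845 z 47.1 (array([522.1, -87.9]), 79.9, 79.7, 77.7) (array([522.6, -86.9]), 54.1)
   tool 95 z 107.4 (array([523.3, -85.9]), 28.4, 30.4, 74.5) (array([523. , -86.4]), 15.5)
top sq block 1144 z 47.0 (array([452.7, 319.4]), 70.0, 120.2, 18.6) (array([452.8, 319.1]), 68.0)
   tool 314 z 108.0 (array([453.9, 320.2]), 34.7, 33.3, 88.9) (array([454. , 319.6]), 23.1)
top cross block 1963 z 47.1 (array([ 443.6, -319.6]), 123.0, 120.4, 71.6) (array([ 442.8, -320.1]), 67.4)
high [(741, 505, 183), (707, 501, 170), (686, 495, 160), (654, 472, 188), (644, 434, 172), (620, 429, 183), (592, 428, 180), (576, 429, 182), (563, 444, 184), (539, 477, 159), (514, 459, 183), (498, 488, 115), (457, 505, 172)]
[457.15015613 426.67052146 115.0814448 ] [742.60624374 522.97957083 191.75335807]
pink [540.12462735 335.42470109  37.9033178 ] [586.66892571 382.33589261 102.33737548]
turq [400.67923422 165.0924407
[... 272 characters left out ...]
7.9 (array([524.5, -87.6]), 77.2, 81.0, 77.0) (array([525.3, -88.3]), 53.5)
   tool 125 z 105.4 (array([524.6, -84.2]), 28.0, 29.4, 40.0) (array([524.7, -84.9]), 15.3)
scene sq block 353 z 48.1 (array([456.1, 319.6]), 67.5, 121.2, 17.0) (array([457.3, 318.2]), 65.6)
   tool 149 z 107.4 (array([456.6, 319.5]), 36.4, 37.2, 89.0) (array([456.8, 318.4]), 23.8)
scene cross block 1237 z 47.6 (array([ 447.4, -319.4]), 117.0, 120.0, 69.4) (array([ 446.5, -320.8]), 66.0)
high [(-877, -452, 297), (-206, 1138, 135), (99, 1339, 182), (290, 1215, 238), (243, 577, 284), (-583, -211, 132), (-35, -33, 213), (532, 739, 188), (470, 582, 155), (675, 744, 186), (713, 689, 178), (767, 638, 174), (746, 565, 116)]
```

```bash
python3 - <<'E'
from h import *
s=env.state();print(s["time_s"],s["ee_pos"],s["ee_rot"],s["gripper_width"],s["force"],env.grasp_offset)
E
```

```text
1.1 [208.8983106  535.71690764 213.96187327] [ 1.79997384e+02 -8.69673000e-05  1.58695614e+02] 91.28999443176198 [ 0.37534567 -0.20515552  0.51669491] 18.8
```

>>> {"api": "send_rows", "payload": {"targets": [[[0,0,0,0.098,-0.194,0,-1],[0,0,0,0.098,-0.194,0,-1],[0,0,0,0.098,-0.194,0,-1],[0,0,0,0.098,-0.194,0,-1],[0,0,0,0.098,-0.194,0,-1],[0,0,0,0.098,-0.194,0,-1],[0,0,0,0.098,-0.194,0,-1],[0,0,0,0.098,-0.194,0,-1]]]}}

```text
time_s: 1.9
ee_pos: [366.2, 223.8, 214.3]
ee_rot: [180.0, 0.0, 158.7]
force: [0.1, -0.1, -0.1]
gripper_width: 91.2
gripper_force: 0.0
```

>>> {"api": "send_rows", "payload": {"targets": [[[0,0,0,0.098,-0.194,0,-1],[0,0,0,0.098,-0.194,0,-1],[0,0,0,0.098,-0.194,0,-1],[0,0,0,0.098,-0.194,0,-1],[0,0,0,0.098,-0.194,0,-1],[0,0,0,0.098,-0.194,0,-1],[0,0,0,0.098,-0.194,-0.1,-1],[0,0,0,0.098,-0.194,-0.1,-1],[0,0,0,0,0,-0.1,-1],[0,0,0,0,0,0,-1]]]}}

```text
time_s: 2.9
ee_pos: [520.8, -85.8, 151.2]
ee_rot: [-179.9, -0.4, 158.6]
force: [0.2, 0.6, 0.5]
gripper_width: 91.4
gripper_force: 0.0
```

```bash
python3 - <<'E'
from h import *
s=env.state();print(s["time_s"],s["ee_pos"],s["ee_rot"])
p,d=optics.grab_frame("scene");cv2.imwrite("pics/s1.png",cv2.resize(p[:,:,::-1][90:290,110:370],None,fx=3,fy=3))
E
```

```text
2.9 [520.76083844 -85.80589848 151.20645869] [-179.94358297   -0.36684303  158.57215483]
```

View pics/s1.png

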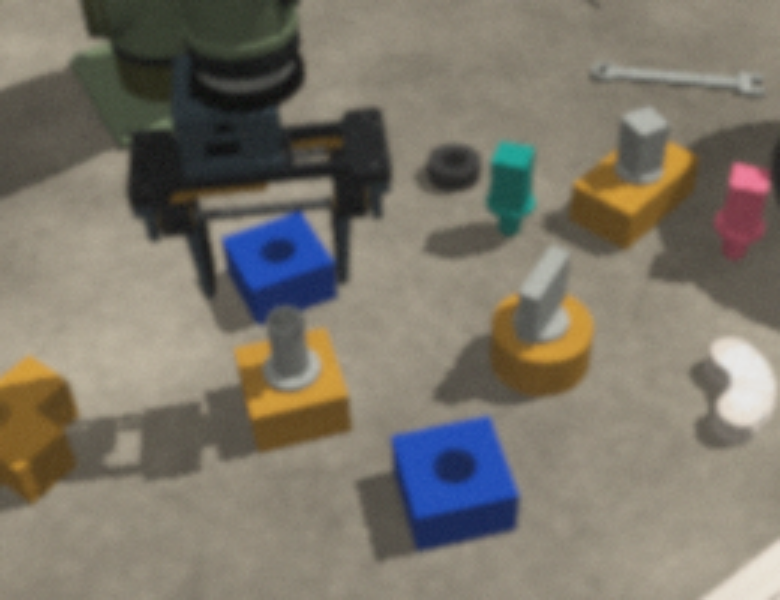

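The open gripper straddles the tube in the square block, with fingertips near crop (210,290) and (345,275). Descending and gripping.

>>> {"api": "send_rows", "payload": {"targets": [[[0,0,0,0.008,0,-0.08,-1],[0,0,0,0,0,-0.11,-1],[0,0,0,0,0,-0.11,-1],[0,0,0,0,0,-0.1,-1],[0,0,0,0,0,-0.06,-1],[0,0,0,0,0,0,-1],[0,0,0,0,0,0,-1]]]}}

```text
time_s: 3.65
ee_pos: [524.8, -84.8, 63.1]
ee_rot: [180.0, 0.1, 158.7]
force: [0.6, -0.3, -0.4]
gripper_width: 91.2
gripper_force: 0.0
```

>>> {"api": "send_rows", "payload": {"targets": [[[0,0,0,0,0,0,1],[0,0,0,0,0,0,1],[0,0,0,0,0,0,1],[0,0,0,0,0,0,1],[0,0,0,0,0,0,1],[0,0,0,0,0,0,1],[0,0,0,0,0,0,1],[0,0,0,0,0,0,1]]], "grip_force": 40}}

```text
time_s: 4.45
ee_pos: [524.1, -85.1, 61.9]
ee_rot: [-180.0, -0.0, 158.7]
force: [-0.0, -0.5, 0.3]
gripper_width: 30.5
gripper_force: 17.8
```

>>> {"api": "send_rows", "payload": {"targets": [[[0,0,0,0,0,0,1],[0,0,0,0,0,0.05,1],[0,0,0,0,0,0.1,1],[0,0,0,0,0,0.12,1],[0,0,0,0,0,0.1,1],[0,0,0,0,0,0.05,1],[0,0,0,0,0,0,1]]]}}

```text
time_s: 5.15
ee_pos: [524.8, -85.2, 147.4]
ee_rot: [180.0, 0.2, 158.7]
force: [0.6, 0.3, -2.6]
gripper_width: 29.4
gripper_force: 40.0
```

>>> {"api": "send_rows", "payload": {"targets": [[[0,0,0,-0.03,-0.08,0,1],[0,0,0,-0.05,-0.16,0,1],[0,0,0,-0.06,-0.18,0,1],[0,0,0,-0.06,-0.18,0,1],[0,0,0,-0.06,-0.18,0,1],[0,0,0,-0.06,-0.18,0,1],[0,0,0,-0.05,-0.14,0,1],[0,0,0,-0.026,-0.07,0,1],[0,0,0,0,0,-0.06,1],[0,0,0,0,0,-0.06,1],[0,0,0,0,0,0,1],[0,0,0,0,0,0,1]]]}}

```text
time_s: 6.35
ee_pos: [444.9, -317.7, 121.1]
ee_rot: [179.9, -0.1, 158.8]
force: [0.3, -0.7, -3.0]
gripper_width: 29.7
gripper_force: 40.0
```

```bash
python3 - <<'E'
from h import *
s=env.state();print(s["time_s"],s["ee_pos"],s["ee_rot"],s["force"],s["torque"])
p,d=optics.grab_frame("scene");np.savez("s2.npz",p=p,d=d);cv2.imwrite("pics/s2.png",cv2.resize(p[:,:,::-1][100:300,40:260],None,fx=3,fy=3,interpolation=cv2.INTER_CUBIC))
for n in("tube_tool_grip","cross_block_bore"):
    for r in optics.place_of("scene",n):print(n,r["conf"],r["at"],at_z("scene",r["at"],46 if "cross" in n else s["ee_pos"][2]+19))
E
```

```text
6.35 [ 444.91106752 -317.65016163  121.10219959] [ 1.79944868e+02 -1.11611661e-01  1.58785692e+02] [ 0.26922068 -0.69633168 -3.00305299] [-0.0094006  -0.00103496 -0.03638381]
tube_tool_grip 0.95 [95.7, 200.7] [ 441.55160673 -317.63954706  140.10219959]
cross_block_bore 0.69 [105.4, 229.4] [ 446.52076139 -323.49314246   46.        ]
cross_block_bore 0.59 [322.2, 146.5] [452.62577453 322.15619386  46.        ]
```

View pics/s2.png

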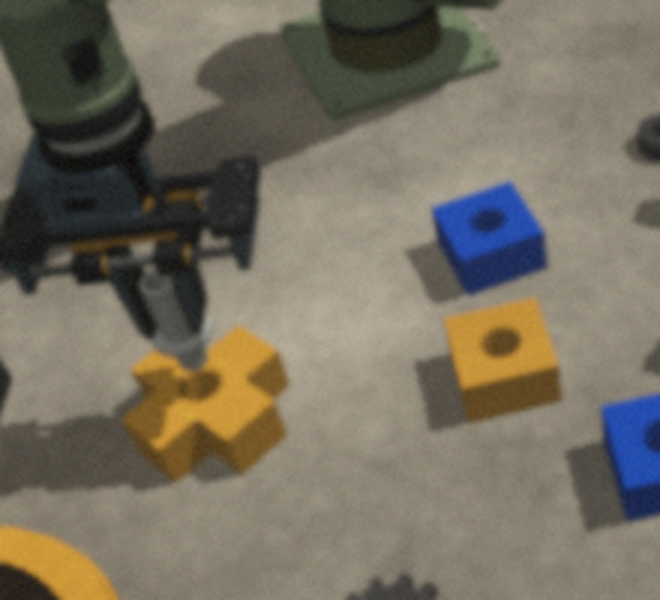

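The tube is held upright above the cross block; the bore is at crop (203,382) and the foot at (190,365). I'll overlay the predicted geometry to check alignment.

```bash
cat >> h.py <<'E'
def proj(cam,X):
    c=optics.camera_info(cam);Y=np.atleast_2d(X)@np.array(c["R"]).T+c["t"];s=Y[:,:2]/Y[:,2:]
    s=s*(1+c["k1"]*(s**2).sum(1,keepdims=True));K=np.array(c["camera_matrix"]);return s*[K[0,0],K[1,1]]+K[:2,2]
def overlay(cam,p,circs,box,f,fn):
    r0,r1,c0,c1=box;im=cv2.resize(p[r0:r1,c0:c1,::-1],None,fx=f,fy=f,interpolation=cv2.INTER_CUBIC)
    a=np.linspace(0,2*np.pi,60)
    for x,y,z,r in circs:
        q=(proj(cam,np.c_[x+r*np.cos(a),y+r*np.sin(a),0*a+z])-[c0,r0]+.5)*f
        cv2.polylines(im,[q.astype(np.int32)],True,(0,0,255),1,cv2.LINE_AA)
    cv2.imwrite(fn,im)
E
python3 - <<'E'
from h import *
z=np.load("s2.npz");p=z["p"];t=[444.9,-317.7,121.1]
overlay("scene",p,[(t[0],t[1],t[2]-50.5,12),(t[0],t[1],t[2]-8.5,24),(t[0],t[1],t[2]+46.5,15),(445,-320,46,16),(443.6,-319.7,46,16),(523.8,-87.5,46,16)],(170,260,80,220),5,"pics/s3.png")
pt,dt=optics.grab_frame("top");np.savez("t3.npz",p=pt,d=dt)
for cam,q in(("scene",p),("top",pt)):
    g=cv2.GaussianBlur(cv2.cvtColor(q,cv2.COLOR_RGB2HSV)[...,2],(0,0),.8).astype(int)
    c=proj(cam,[523,-87.5,46])[0];yy,xx=np.mgrid[:384,:512];near=np.hypot(xx-c[0],yy-c[1])<11
    thr=(np.percentile(g[near],90)+g[near].min())/2;m=near&(g<thr)
    px=[xx[m].mean(),yy[m].mean()];print(cam,m.sum(),px,at_z(cam,px,46))
E
```

```text
scene 91 [np.float64(206.7032967032967), np.float64(213.7032967032967)] [523.47646293 -85.44110327  46.        ]
top 152 [np.float64(302.7763157894737), np.float64(193.23684210526315)] [522.91030075 -86.83663956  46.        ]
```

View pics/s3.png

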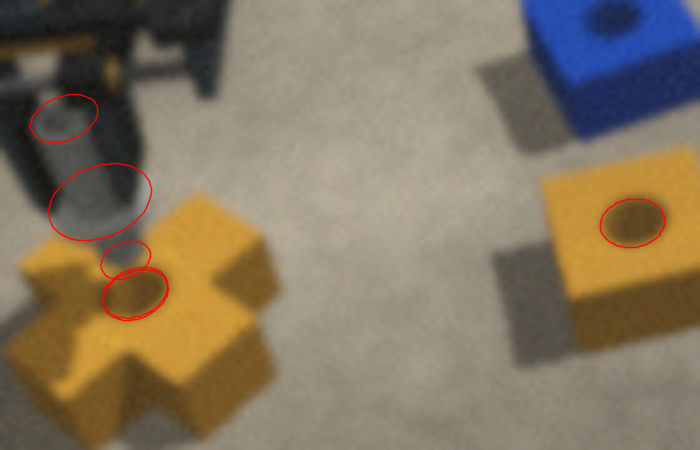

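Alignment is good, within about 2 mm. Lowering into the cross bore with a small y correction.

>>> {"api": "send_rows", "payload": {"targets": [[[0,0,0,0,-0.006,0,1],[0,0,0,0,0,-0.06,1],[0,0,0,0,0,-0.06,1],[0,0,0,0,0,-0.06,1],[0,0,0,0,0,-0.05,1],[0,0,0,0,0,0,1],[0,0,0,0,0,0,1]]]}}

```text
time_s: 7.25
ee_pos: [444.8, -320.3, 75.5]
ee_rot: [180.0, -0.0, 158.7]
force: [-1.1, -0.0, -3.0]
gripper_width: 29.6
gripper_force: 40.0
```

>>> {"api": "send_rows", "payload": {"targets": [[[0,0,0,0,0,-0.03,1],[0,0,0,0,0,-0.03,1],[0,0,0,0,0,-0.008,1],[0,0,0,0,0,0,1],[0,0,0,0,0,0,1]]]}}

```text
time_s: 7.75
ee_pos: [445.0, -320.3, 62.4]
ee_rot: [180.0, 0.0, 158.7]
force: [0.7, -0.3, -2.7]
gripper_width: 29.7
gripper_force: 40.0
```

>>> {"api": "send_rows", "payload": {"targets": [[[0,0,0,0,0,-0.005,1],[0,0,0,0,0,0,1],[0,0,0,0,0,0,-1],[0,0,0,0,0,0,-1],[0,0,0,0,0,0,-1],[0,0,0,0,0,0,-1],[0,0,0,0,0,0,-1],[0,0,0,0,0,0,-1]]]}}

```text
time_s: 8.55
ee_pos: [444.9, -320.3, 61.3]
ee_rot: [180.0, -0.0, 158.7]
force: [-0.5, 0.3, -1.0]
gripper_width: 75.0
gripper_force: 0.0
```

```bash
python3 - <<'E'
from h import *
s=env.state();print(s["time_s"],s["ee_pos"],s["force"],s["gripper_width"])
E
```

```text
8.55 [ 444.91253013 -320.26677718   61.34793645] [-0.45071662  0.3159952  -0.99818296] 74.96039486872728
```

>>> {"api": "send_rows", "payload": {"targets": [[[0,0,0,0,0,0.08,-1],[0,0,0,0,0,0.2,-1],[0,0,0,0,0,0.2,-1],[0,0,0,0,0,0.17,-1],[0,0,0.075,0,0.12,0,-1],[0,0,0.075,0.01,0.2,0,-1],[0,0,0.075,0.01,0.24,0,-1],[0,0,0,0.01,0.24,0,-1],[0,0,0,0.01,0.24,0,-1],[0,0,0,0.008,0.24,0,-1],[0,0,0,0,0.24,0,-1]]]}}

```text
time_s: 9.65
ee_pos: [454.4, -14.4, 191.6]
ee_rot: [180.0, 0.0, 178.9]
force: [0.3, -0.2, -0.3]
gripper_width: 91.0
gripper_force: 0.0
```

>>> {"api": "send_rows", "payload": {"targets": [[[0,0,0,0,0.24,0,-1],[0,0,0,0,0.24,0,-1],[0,0,0,0,0.24,0,-1],[0,0,0,0,0.24,0,-1],[0,0,0,0,0.24,0,-1],[0,0,0,0,0.2,0,-1],[0,0,0,0,0.14,0,-1],[0,0,0,0,0.139,-0.05,-1],[0,0,0,0,0,-0.15,-1],[0,0,0,0,0,0,-1],[0,0,0,0,0,0,-1]]]}}

```text
time_s: 10.75
ee_pos: [454.2, 319.2, 151.3]
ee_rot: [-179.9, -0.1, 178.9]
force: [1.4, -0.9, 0.6]
gripper_width: 91.1
gripper_force: 0.0
```

```bash
python3 - <<'E'
from h import *
s=env.state();print(s["time_s"],s["ee_pos"],s["ee_rot"],s["qpos"])
p,d=optics.grab_frame("scene");t=s["ee_pos"]
overlay("scene",p,[(454.5,319.3,52,24),(445,-320,52,24),(445,-320,107,15)],(90,270,70,430),2.2,"pics/s4.png")
E
```

```text
10.75 [454.21829537 319.17544949 151.27004494] [-1.79949115e+02 -6.68547237e-02  1.78945352e+02] [ 3.39104632e+01  1.92911015e+01  9.77363781e+01 -3.80005202e-03
  6.30564691e+01 -5.50331939e+01]
```

View pics/s4.png

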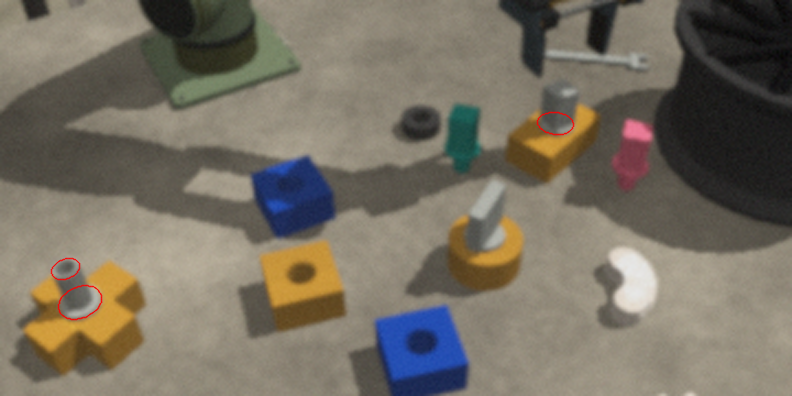

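The tube sits seated in the cross block, collar at (80,302). The gripper is above the square tool, whose collar is at (557,123). Descending to grip.

>>> {"api": "send_rows", "payload": {"targets": [[[0,0,0,0,0,-0.08,-1],[0,0,0,0,0,-0.11,-1],[0,0,0,0,0,-0.11,-1],[0,0,0,0,0,-0.1,-1],[0,0,0,0,0,-0.05,-1],[0,0,0,0,0,0,-1],[0,0,0,0,0,0,-1]]]}}

```text
time_s: 11.5
ee_pos: [455.4, 319.8, 62.6]
ee_rot: [179.9, 0.1, 178.9]
force: [0.3, 0.2, -0.1]
gripper_width: 91.2
gripper_force: 0.0
```

>>> {"api": "send_rows", "payload": {"targets": [[[0,0,0,0,0,0,1],[0,0,0,0,0,0,1],[0,0,0,0,0,0,1],[0,0,0,0,0,0,1],[0,0,0,0,0,0,1],[0,0,0,0,0,0,1],[0,0,0,0,0,0,1],[0,0,0,0,0,0,1],[0,0,0,0,0,0,1],[0,0,0,0,0,0,1]]], "grip_force": 40}}

```text
time_s: 12.5
ee_pos: [454.7, 319.9, 61.4]
ee_rot: [180.0, 0.0, 178.9]
force: [0.6, 2.9, -0.7]
gripper_width: 33.9
gripper_force: 40.0
```

>>> {"api": "send_rows", "payload": {"targets": [[[0,0,0,0,0,0.05,1],[0,0,0,0,0,0.15,1],[0,0,0,0,0,0.2,1],[0,0,0,0,0,0.15,1],[0,0,0,0,0,0.1,1],[0,0,0,0.02,-0.12,0,1],[0,0,0,0.04,-0.2,0,1],[0,0,0,0.04,-0.24,0,1],[0,0,0,0.04,-0.24,0,1],[0,0,0,0.04,-0.24,0,1],[0,0,0,0.04,-0.24,0,1],[0,0,0,0.04,-0.24,0,1]]]}}

```text
time_s: 13.7
ee_pos: [505.0, 13.4, 190.9]
ee_rot: [-180.0, -0.2, 179.0]
force: [1.4, 0.5, -5.8]
gripper_width: 34.0
gripper_force: 40.0
```

>>> {"api": "send_rows", "payload": {"targets": [[[0,0,0,0.04,-0.24,0,1],[0,0,0,0.03,-0.17,0,1],[0,0,0,0.014,-0.1,0,1],[0,0,0,0,0,-0.1,1],[0,0,0,0,0,-0.2,1],[0,0,0,0,0,-0.08,1],[0,0,0,0,0,0,1],[0,0,0,0,0,0,1]]]}}

```text
time_s: 14.5
ee_pos: [523.1, -86.5, 115.5]
ee_rot: [180.0, -0.1, 178.9]
force: [0.1, -1.0, -5.8]
gripper_width: 33.5
gripper_force: 40.0
```

```bash
python3 - <<'E'
from h import *
s=env.state();print(s["time_s"],s["ee_pos"],s["ee_rot"],s["force"])
p,d=optics.grab_frame("scene");t=s["ee_pos"]
overlay("scene",p,[(t[0],t[1],t[2]-50.5,12),(t[0],t[1],t[2]-8.5,24),(523.3,-86.3,46,16),(454.5,319.3,46,16)],(120,250,170,370),4,"pics/s5.png")
for cam,q in(("scene",p),("top",optics.grab_frame("top")[0])):
    g=cv2.GaussianBlur(cv2.cvtColor(q,cv2.COLOR_RGB2HSV)[...,2],(0,0),.8).astype(int)
    c=proj(cam,[454,319.5,46])[0];yy,xx=np.mgrid[:384,:512];near=np.hypot(xx-c[0],yy-c[1])<(11 if cam=="top" else 8)
    thr=(np.percentile(g[near],90)+g[near].min())/2;m=near&(g<thr)
    px=[xx[m].mean(),yy[m].mean()];print(cam,m.sum(),px,at_z(cam,px,46))
E
```

```text
14.5 [523.06290228 -86.53670256 115.52742493] [ 1.79996860e+02 -5.34088104e-02  1.78949139e+02] [ 0.08671594 -1.01485121 -5.8179103 ]
scene 51 [np.float64(322.0980392156863), np.float64(146.50980392156862)] [452.51185521 321.86387602  46.        ]
top 149 [np.float64(121.38926174496645), np.float64(227.84563758389262)] [453.26009947 319.77111133  46.        ]
```

View pics/s5.png

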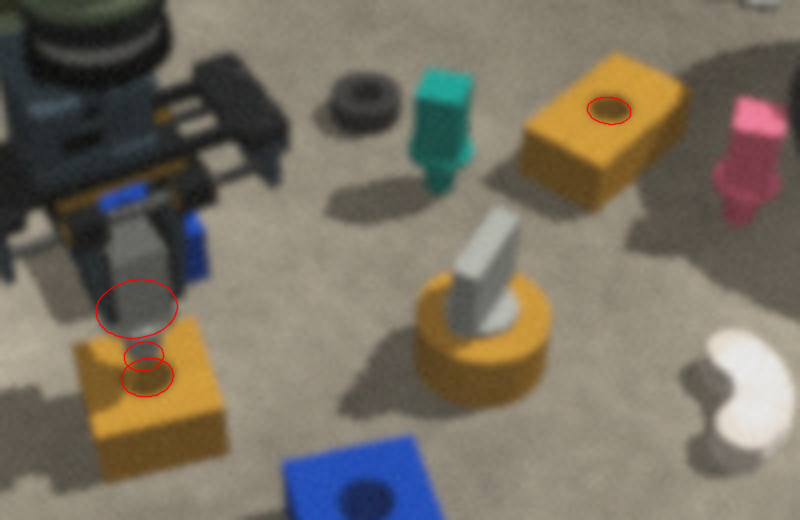

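The square head hangs over the square bore at (147,377), aligned. Lowering.

>>> {"api": "send_rows", "payload": {"targets": [[[0,0,0,0,0,-0.06,1],[0,0,0,0,0,-0.07,1],[0,0,0,0,0,-0.06,1],[0,0,0,0,0,0,1],[0,0,0,0,0,0,1]]]}}

```text
time_s: 15.1
ee_pos: [523.4, -86.5, 77.3]
ee_rot: [180.0, -0.0, 179.0]
force: [-0.4, -0.1, -6.5]
gripper_width: 33.7
gripper_force: 40.0
```

>>> {"api": "send_rows", "payload": {"targets": [[[0,0,0,0,0,-0.03,1],[0,0,0,0,0,-0.03,1],[0,0,0,0,0,-0.015,1],[0,0,0,0,0,0,1],[0,0,0,0,0,0,1]]]}}

```text
time_s: 15.6
ee_pos: [523.3, -86.5, 62.3]
ee_rot: [180.0, -0.0, 179.0]
force: [0.9, 0.1, -4.7]
gripper_width: 33.6
gripper_force: 40.0
```

>>> {"api": "send_rows", "payload": {"targets": [[[0,0,0,0,0,-0.005,1],[0,0,0,0,0,0,1],[0,0,0,0,0,0,-1],[0,0,0,0,0,0,-1],[0,0,0,0,0,0,-1],[0,0,0,0,0,0,-1],[0,0,0,0,0,0,-1],[0,0,0,0,0,0.08,-1],[0,0,0,0,0,0.2,-1],[0,0,0,0,0,0.2,-1],[0,0,0,0,0,0.12,-1]]]}}

```text
time_s: 16.7
ee_pos: [524.4, -86.7, 184.5]
ee_rot: [-180.0, 0.2, 178.9]
force: [-0.5, -0.6, -0.9]
gripper_width: 91.5
gripper_force: 0.0
```

>>> {"api": "send_rows", "payload": {"targets": [[[0,0,-0.08,0.03,0.1,0,-1],[0,0,-0.08,0.04,0.15,0,-1],[0,0,-0.08,0.04,0.15,0,-1],[0,0,-0.08,0.04,0.15,0,-1],[0,0,-0.08,0.04,0.15,0,-1],[0,0,-0.08,0.04,0.15,0,-1],[0,0,-0.08,0.04,0.12,0,-1],[0,0,-0.078,0.021,0.067,0,-1],[0,0,0,0,0,-0.17,-1],[0,0,0,0,0,0,-1],[0,0,0,0,0,0,-1]]]}}

```text
time_s: 17.8
ee_pos: [581.0, 120.7, 147.2]
ee_rot: [-179.9, -0.0, 121.5]
force: [-0.0, 0.4, 1.1]
gripper_width: 91.2
gripper_force: 0.0
```

```bash
python3 - <<'E'
from h import *
s=env.state();print(s["time_s"],s["ee_pos"],s["ee_rot"],s["force"])
p,d=optics.grab_frame("scene");t=s["ee_pos"]
overlay("scene",p,[(523.3,-86.5,52,24),(582.5,121,52,24)],(120,250,170,370),4,"pics/s6.png")
E
```

```text
17.8 [581.03749268 120.74709715 147.15707865] [-1.79908575e+02 -3.25225431e-02  1.21534386e+02] [-0.01180251  0.41021227  1.12536562]
```

View pics/s6.png

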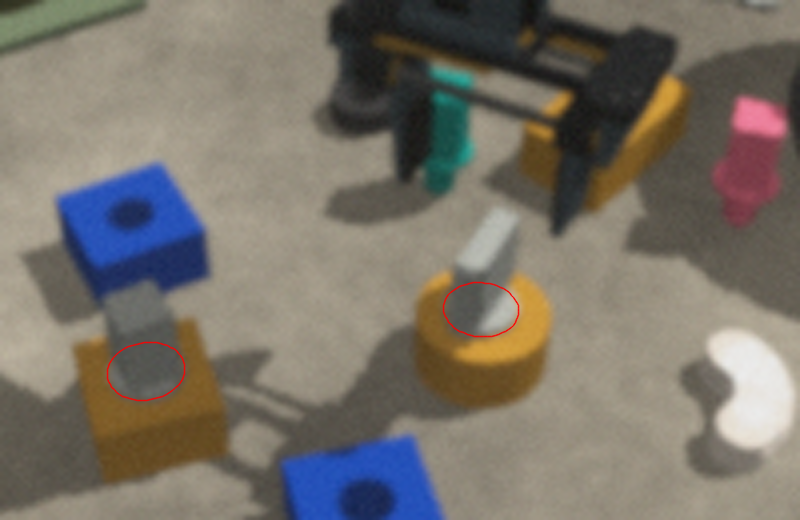

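The square tool is seated in the square block, collar at (146,371), and the gripper straddles the bar. Descending to grip.

>>> {"api": "send_rows", "payload": {"targets": [[[0,0,0,0,0,-0.08,-1],[0,0,0,0,0,-0.11,-1],[0,0,0,0,0,-0.11,-1],[0,0,0,0,0,-0.09,-1],[0,0,0,0,0,-0.04,-1],[0,0,0,0,0,0,-1],[0,0,0,0,0,0,-1]]]}}

```text
time_s: 18.55
ee_pos: [582.5, 120.9, 62.7]
ee_rot: [179.9, 0.0, 121.5]
force: [0.3, -0.0, -0.7]
gripper_width: 91.0
gripper_force: 0.0
```

>>> {"api": "send_rows", "payload": {"targets": [[[0,0,0,0,0,0,1],[0,0,0,0,0,0,1],[0,0,0,0,0,0,1],[0,0,0,0,0,0,1],[0,0,0,0,0,0,1],[0,0,0,0,0,0,1],[0,0,0,0,0,0,1],[0,0,0,0,0,0,1],[0,0,0,0,0,0,1],[0,0,0,0,0,0,1],[0,0,0,0,0,0,1]]], "grip_force": 40}}

```text
time_s: 19.65
ee_pos: [581.6, 121.0, 61.4]
ee_rot: [180.0, 0.0, 121.5]
force: [0.3, -0.0, -0.2]
gripper_width: 17.9
gripper_force: 40.0
```

>>> {"api": "send_rows", "payload": {"targets": [[[0,0,0,0,0,0.05,1],[0,0,0,0,0,0.15,1],[0,0,0,0,0,0.2,1],[0,0,0,0,0,0.15,1],[0,0,0,0,0,0.1,1],[0,0,0,-0.06,0.09,0,1],[0,0,0,-0.11,0.175,0,1],[0,0,0,-0.11,0.175,0,1],[0,0,0,-0.11,0.175,0,1],[0,0,0,-0.11,0.175,0,1],[0,0,0,-0.09,0.135,0,1],[0,0,0,-0.05,0.07,0,1]]]}}

```text
time_s: 20.85
ee_pos: [450.9, 321.6, 190.9]
ee_rot: [-179.9, -0.1, 121.7]
force: [0.8, -0.0, -5.3]
gripper_width: 18.2
gripper_force: 40.0
```

>>> {"api": "send_rows", "payload": {"targets": [[[0,0,0,0,0,-0.1,1],[0,0,0,0,0,-0.2,1],[0,0,0,0,0,-0.08,1],[0,0,0,0,0,0,1],[0,0,0,0,0,0,1]]]}}

```text
time_s: 21.35
ee_pos: [453.6, 320.0, 115.6]
ee_rot: [-180.0, 0.0, 121.5]
force: [0.4, 0.3, -5.1]
gripper_width: 18.0
gripper_force: 40.0
```

```bash
python3 - <<'E'
from h import *
s=env.state();print(s["time_s"],s["ee_pos"],s["ee_rot"],s["force"])
p,d=optics.grab_frame("scene");t=s["ee_pos"]
overlay("scene",p,[(t[0],t[1],t[2]-50.5,12),(t[0],t[1],t[2]-8.5,24),(453.5,320,46,16),(582.8,121,46,16)],(90,220,240,400),5,"pics/s7.png")
for cam,q in(("scene",p),("top",optics.grab_frame("top")[0])):
    g=cv2.GaussianBlur(cv2.cvtColor(q,cv2.COLOR_RGB2HSV)[...,2],(0,0),.8).astype(int)
    c=proj(cam,[582.5,121,46])[0];yy,xx=np.mgrid[:384,:512];near=np.hypot(xx-c[0],yy-c[1])<(11 if cam=="top" else 9)
    thr=(np.percentile(g[near],90)+g[near].min())/2;m=near&(g<thr)
    px=[xx[m].mean(),yy[m].mean()];print(cam,m.sum(),px,at_z(cam,px,46))
E
```

```text
21.35 [453.57103473 319.96057466 115.6244645 ] [-1.79989601e+02  2.37137520e-05  1.21523812e+02] [ 0.36973639  0.30121829 -5.09184044]
scene 74 [np.float64(290.77027027027026), np.float64(197.63513513513513)] [581.51912249 125.00104126  46.        ]
top 143 [np.float64(209.07692307692307), np.float64(168.86013986013987)] [582.09122971 122.99284116  46.        ]
```

View pics/s7.png

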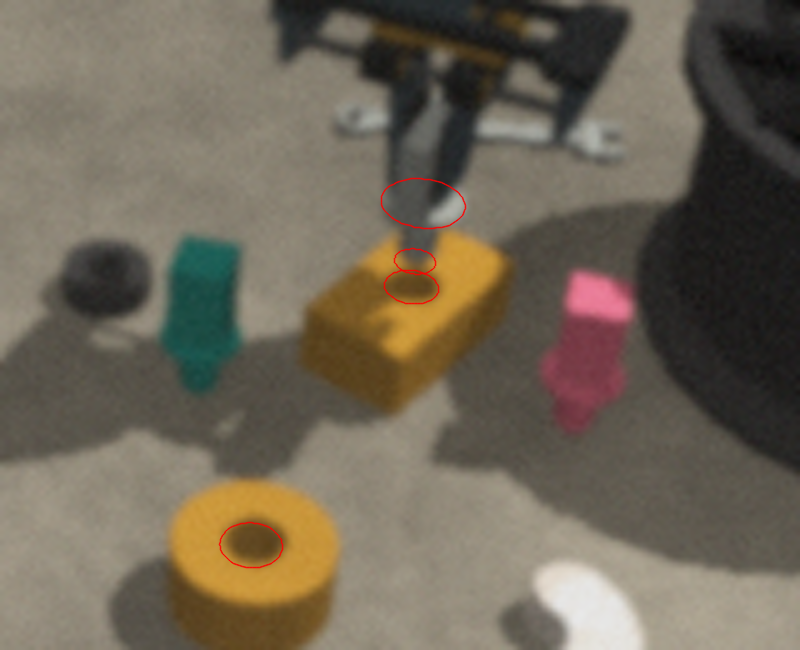

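The bar hangs over the oblong bore at (411,287), aligned. Lowering.

>>> {"api": "send_rows", "payload": {"targets": [[[0,0,0,0,0,-0.06,1],[0,0,0,0,0,-0.07,1],[0,0,0,0,0,-0.06,1],[0,0,0,0,0,0,1],[0,0,0,0,0,0,1]]]}}

```text
time_s: 21.95
ee_pos: [453.6, 319.9, 77.3]
ee_rot: [-180.0, 0.0, 121.5]
force: [-0.1, 0.1, -5.3]
gripper_width: 18.0
gripper_force: 40.0
```

>>> {"api": "send_rows", "payload": {"targets": [[[0,0,0,0,0,-0.03,1],[0,0,0,0,0,-0.03,1],[0,0,0,0,0,-0.016,1],[0,0,0,0,0,0,1],[0,0,0,0,0,0,1]]]}}

```text
time_s: 22.45
ee_pos: [453.5, 319.9, 62.2]
ee_rot: [180.0, 0.0, 121.5]
force: [-0.4, -0.3, -6.6]
gripper_width: 17.6
gripper_force: 40.0
```

>>> {"api": "send_rows", "payload": {"targets": [[[0,0,0,0,0,-0.005,1],[0,0,0,0,0,0,1],[0,0,0,0,0,0,-1],[0,0,0,0,0,0,-1],[0,0,0,0,0,0,-1],[0,0,0,0,0,0,-1],[0,0,0,0,0,0,-1],[0,0,0,0,0,0,-1],[0,0,0,0,0,0.08,-1],[0,0,0,0,0,0.2,-1],[0,0,0,0,0,0.2,-1],[0,0,0,0,0,0.17,-1]]]}}

```text
time_s: 23.65
ee_pos: [453.7, 320.1, 193.2]
ee_rot: [179.9, -0.0, 121.5]
force: [1.2, 0.1, 0.5]
gripper_width: 90.8
gripper_force: 0.0
```

>>> {"api": "send_rows", "payload": {"targets": [[[0,0,0,0,-0.12,0,-1],[0,0,0,0,-0.2,0,-1],[0,0,0,-0.01,-0.24,0,-1],[0,0,0,-0.01,-0.24,0,-1],[0,0,0,-0.01,-0.24,0,-1],[0,0,0,-0.01,-0.24,0,-1],[0,0,0,0,-0.24,0,-1],[0,0,0,0,-0.24,0,-1],[0,0,0,0,-0.24,0,-1],[0,0,0,0,-0.24,0,-1],[0,0,0,0,-0.24,0,-1],[0,0,0,0,-0.24,0,-1]]]}}

```text
time_s: 24.85
ee_pos: [445.1, -226.1, 191.4]
ee_rot: [180.0, 0.0, 121.5]
force: [1.6, -0.7, 0.5]
gripper_width: 91.4
gripper_force: 0.0
```

>>> {"api": "send_rows", "payload": {"targets": [[[0,0,0,0,-0.2,0,-1],[0,0,0,0,-0.14,0,-1],[0,0,0,0,-0.14,0,-1],[0,0,0,0,0,-0.2,-1],[0,0,0,0,0,0,-1],[0,0,0,0,0,0,-1]]]}}

```text
time_s: 25.45
ee_pos: [445.1, -319.6, 151.0]
ee_rot: [-180.0, -0.1, 121.5]
force: [0.5, -0.1, 0.7]
gripper_width: 91.5
gripper_force: 0.0
```

```bash
python3 - <<'E'
from h import *
s=env.state();print(s["time_s"],s["ee_pos"],s["ee_rot"],s["force"])
p,d=optics.grab_frame("scene");p2,_=optics.grab_frame("top")
overlay("scene",p,[(453.5,320,52,24),(445,-320.3,52,24)],(90,290,60,430),2.1,"pics/s8.png")
E
```

```text
25.45 [ 445.06212674 -319.55148653  150.96794315] [-1.79965941e+02 -1.20000891e-01  1.21535181e+02] [ 0.48952981 -0.14894849  0.66114138]
```

View pics/s8.png

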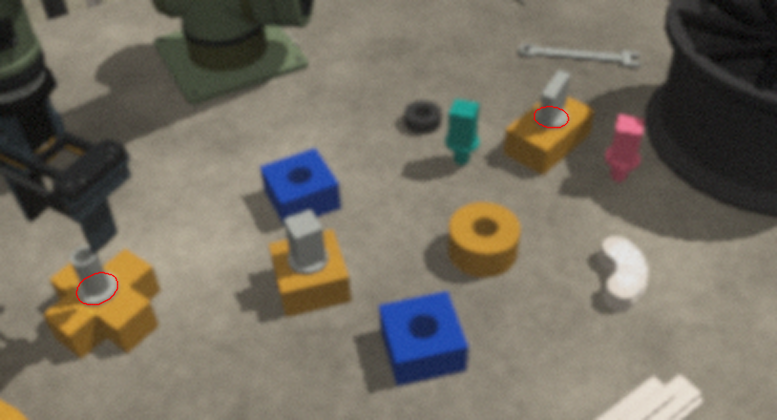

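The bar is seated in the oblong block (551,117), the square tool in the square block (308,260) and the tube in the cross block (97,289). Gripping the tube.

>>> {"api": "send_rows", "payload": {"targets": [[[0,0,0,0,0,-0.08,-1],[0,0,0,0,0,-0.11,-1],[0,0,0,0,0,-0.11,-1],[0,0,0,0,0,-0.1,-1],[0,0,0,0,0,-0.05,-1],[0,0,0,0,0,0,-1],[0,0,0,0,0,0,-1]]]}}

```text
time_s: 26.25
ee_pos: [446.4, -320.4, 62.4]
ee_rot: [180.0, 0.1, 121.6]
force: [0.2, -0.6, 0.0]
gripper_width: 90.9
gripper_force: 0.0
```

>>> {"api": "send_rows", "payload": {"targets": [[[0,0,0,0,0,0,1],[0,0,0,0,0,0,1],[0,0,0,0,0,0,1],[0,0,0,0,0,0,1],[0,0,0,0,0,0,1],[0,0,0,0,0,0,1],[0,0,0,0,0,0,1],[0,0,0,0,0,0,1],[0,0,0,0,0,0,1],[0,0,0,0,0,0,1],[0,0,0,0,0,0,1]]], "grip_force": 40}}

```text
time_s: 27.35
ee_pos: [445.4, -320.1, 61.1]
ee_rot: [-180.0, -0.0, 121.5]
force: [-0.1, -0.7, 0.6]
gripper_width: 29.3
gripper_force: 40.0
```

>>> {"api": "send_rows", "payload": {"targets": [[[0,0,0,0,0,0.05,1],[0,0,0,0,0,0.15,1],[0,0,0,0,0,0.2,1],[0,0,0,0,0,0.15,1],[0,0,0,0,0,0.12,1],[0,0,0,0.04,0.12,0,1],[0,0,0,0.07,0.22,0,1],[0,0,0,0.07,0.22,0,1],[0,0,0,0.07,0.22,0,1],[0,0,0,0.07,0.22,0,1],[0,0,0,0.07,0.22,0,1],[0,0,0,0.07,0.22,0,1]]]}}

```text
time_s: 28.55
ee_pos: [537.5, -30.1, 195.5]
ee_rot: [180.0, -0.0, 121.5]
force: [1.2, -0.5, -2.3]
gripper_width: 29.1
gripper_force: 40.0
```

>>> {"api": "send_rows", "payload": {"targets": [[[0,0,0,0.07,0.22,0,1],[0,0,0,0.07,0.22,0,1],[0,0,0,0.05,0.2,0,1],[0,0,0,0.035,0.13,0,1],[0,0,0,0,0,-0.1,1],[0,0,0,0,0,-0.2,1],[0,0,0,0,0,-0.1,1],[0,0,0,0,0,0,1],[0,0,0,0,0,0,1],[0,0,0,0,0,0,1]]]}}

```text
time_s: 29.55
ee_pos: [583.8, 122.1, 117.1]
ee_rot: [179.8, 0.1, 121.5]
force: [-0.1, -0.4, -3.0]
gripper_width: 29.3
gripper_force: 40.0
```

```bash
python3 - <<'E'
from h import *
s=env.state();print(s["time_s"],s["ee_pos"],s["ee_rot"],s["force"])
p,d=optics.grab_frame("scene");t=s["ee_pos"]
overlay("scene",p,[(t[0],t[1],t[2]-50.5,12),(t[0],t[1],t[2]-8.5,24),(582.3,122,46,16)],(120,250,220,370),5,"pics/s9.png")
E
```

```text
29.55 [583.75334869 122.10774597 117.05353906] [1.79808957e+02 6.65744896e-02 1.21516638e+02] [-0.0887493  -0.38610388 -2.97378482]
```

View pics/s9.png

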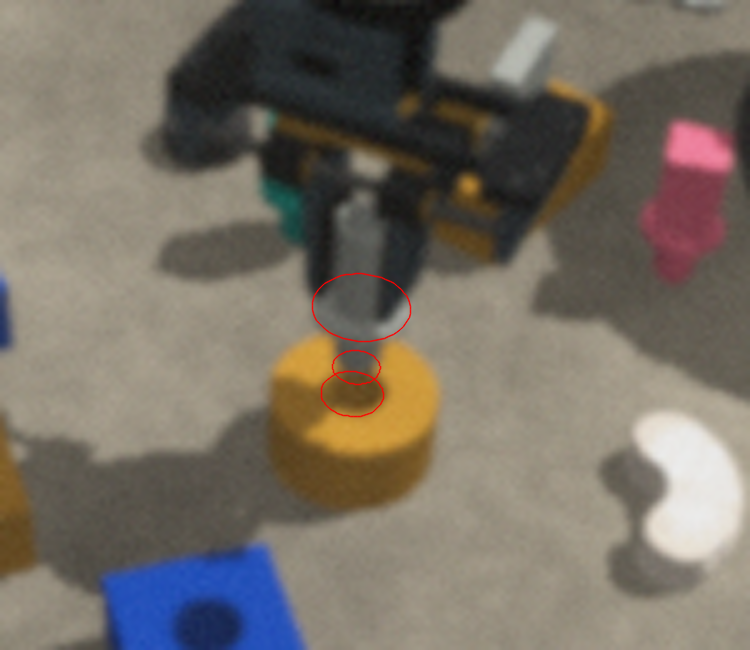

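The tube hangs over the round bore at (352,393), aligned. Lowering.

>>> {"api": "send_rows", "payload": {"targets": [[[0,0,0,0,0,-0.06,1],[0,0,0,0,0,-0.07,1],[0,0,0,0,0,-0.06,1],[0,0,0,0,0,0,1],[0,0,0,0,0,0,1]]]}}

```text
time_s: 30.1
ee_pos: [582.5, 121.9, 77.0]
ee_rot: [-180.0, -0.0, 121.5]
force: [1.6, -0.2, -2.2]
gripper_width: 28.8
gripper_force: 40.0
```

>>> {"api": "send_rows", "payload": {"targets": [[[0,0,0,0,0,-0.03,1],[0,0,0,0,0,-0.03,1],[0,0,0,0,0,-0.016,1],[0,0,0,0,0,0,1],[0,0,0,0,0,0,1]]]}}

```text
time_s: 30.6
ee_pos: [582.5, 121.9, 61.9]
ee_rot: [180.0, -0.0, 121.5]
force: [0.9, 0.4, -2.1]
gripper_width: 28.7
gripper_force: 40.0
```

>>> {"api": "send_rows", "payload": {"targets": [[[0,0,0,0,0,-0.005,1],[0,0,0,0,0,0,1],[0,0,0,0,0,0,-1],[0,0,0,0,0,0,-1],[0,0,0,0,0,0,-1],[0,0,0,0,0,0,-1],[0,0,0,0,0,0,-1],[0,0,0,0,0,0,-1],[0,0,0,0,0,0.08,-1],[0,0,0,0,0,0.2,-1],[0,0,0,0,0,0.2,-1],[0,0,0,0,0,0.17,-1]]]}}

```text
time_s: 31.8
ee_pos: [582.7, 122.0, 193.1]
ee_rot: [179.9, 0.0, 121.5]
force: [-0.8, 1.0, -0.7]
gripper_width: 91.3
gripper_force: 0.0
```

>>> {"api": "send_rows", "payload": {"targets": [[[0,0,0,-0.15,0,0.1,-1],[0,0,0,-0.2,0,0.1,-1],[0,0,0,-0.2,0,0,-1],[0,0,0,-0.2,0,0,-1],[0,0,0,-0.15,0,0,-1],[0,0,0,0,0,0,-1],[0,0,0,0,0,0,-1]]]}}

```text
time_s: 32.5
ee_pos: [402.7, 122.0, 231.5]
ee_rot: [179.9, 0.0, 121.6]
force: [-0.5, -0.1, 0.1]
gripper_width: 91.2
gripper_force: 0.0
```

```bash
python3 - <<'E'
from h import *
s=env.state();print(s["time_s"],s["ee_pos"],s["force"])
p,d=optics.grab_frame("scene")
overlay("scene",p,[(453.5,320,52,24),(582.5,122,52,24),(523.3,-86.5,52,24),(582.5,122,107,15)],(90,350,60,430),2.1,"pics/s10.png")
E
```

```text
32.5 [402.71377271 122.04621509 231.51417095] [-0.52671207 -0.13053788  0.0504737 ]
```

View pics/s10.png

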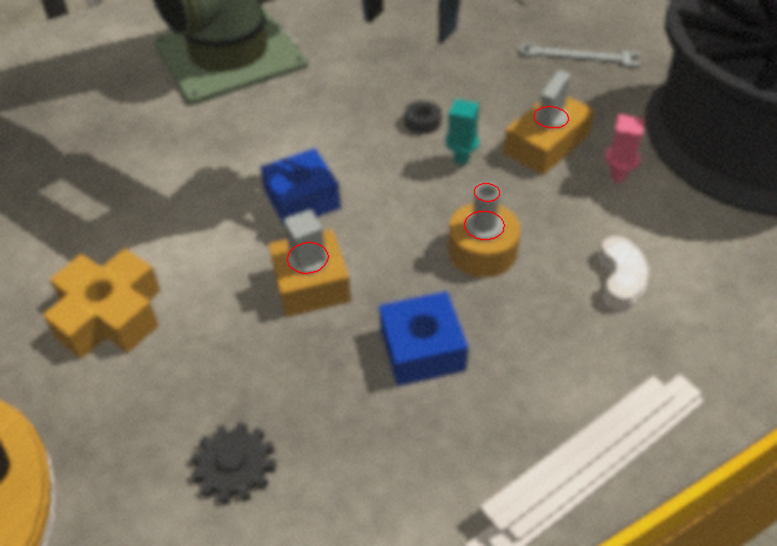

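All three tools are seated at home: tube (485,225), square (307,257) and bar (551,117). The cross block (99,290) is empty, and the bystanders look unmoved.

```bash
python3 -c "
from workcell import env
print(env.job_done())"
```

```text
the job is handed in; nothing more can be done
None
```

The job is handed in at about 33 s: the tube is in the round block, the square-headed tool in the square block and the bar-headed tool in the oblong block, all seated on their collars in the final picture; the cross block is empty again after parking the tube there, and the stack, gear and ring look unmoved.

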